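Prop the dust lid over the gold wreath

TASK

Of the two grey artefact cases, take the one that holds the gold wreath: flip up its stay (the steel bar with the red grip), then bring its open lid forward so that it comes to rest on the stay, propped half-open over the gold. Leave the lid and stay of the case with the silver coins as they are.

Things in the scene. Friction and masses are not known exactly. Their poses are not given: they have to be found in the camera images.
- gold_case: Fixed grey open case with a gold leaf wreath on a dark board inside: 240 (x) x 220 (y) x 80 mm high, walls 6 mm. Origin: centre of its underside; z up, +x to the lid's hinge side (away from the robot, give or take yaw), y along both hinge axes. Foam floor and board: up to 26 mm above the table. Lid hinge line: far rim, x = 120, z = 80 mm. Stay pivot: x = -30, y = 55, z = 70 mm.
- gold_lid (a joint): Angle (rad) of its dust lid: 0 shut, 1.57 upright, 1.8 leaning back on its stop. Clear panel in a blue frame, 240 mm hinge to free edge, 220 wide, 8 thick, 0.28 kg. Damped hinge with light friction: it stands where left from 1.4 to 1.8; drawn forward below about 1.1 it sinks by itself in 3 s, onto the stay if that is up (rests at 0.68, up to 0.8 with the stay short of its stop), else shut.
- gold_lid_edge (a point): The middle of the lid's free edge, 240 mm from the hinge line and half-way through the lid's 8 mm thickness.
- gold_stay (a joint): Angle (rad) of its stay: 0 folded level, tip towards the lid's hinge (+x of the case); 1.57 upright; 1.68 at its stop, past upright. Swings about the case's y axis with a little friction: let go, it stays put above about 1.3, drops back lower down. Steel bar 8 x 8 mm, smooth black tip (radius 8 mm) 135 mm from the pivot, 70 g; pivot bracket 22 mm wide in y.
- gold_stay_grip (a point): Centre of the stay's red grip: a disc of 24 mm diameter, 14 mm thick, flat faces looking along the case's y, 85 mm from the pivot. Folded, it lies 70 mm above the table with 40 mm clear beside both flat faces. Pinched on them from above, it can be carried along its arc with the tool kept pointing down (it turns between the fingers).
- coin_lid (a joint): Angle (rad) of the lid of the other case, alike in build, which holds silver coins. To be left as it is.
- coin_stay (a joint): Angle (rad) of the stay of the case with silver coins, 0 folded. To be left as it is.

How it is judged:
On the way:
1. the gold case's stay is flipped up while its lid still stands open (stay above 1.2 rad, lid above 1.1 rad) (value of joint gold_stay above 1.2 rad and value of joint gold_lid above 1.1 rad), for 0.2 s.
At the end, for the whole second after the job is handed in: The gold case's stay is up (above 1.2 rad) and its lid rests on it, still, at 0.55 to 0.95 rad (value of joint gold_stay above 1.2 rad and value of joint gold_lid between 0.55 and 0.95 rad and velocity of joint gold_lid between -0.05 and 0.05 rad/s); the robot touches nothing.
It fails at once if the lid of the coin case is drawn forward (below 1.5 rad; it starts at 1.6 to 1.77) (value of joint coin_lid below 1.5 rad).
It fails at once if the stay of the coin case is lifted by more than 0.2 rad (value of joint coin_stay above 0.2 rad).
It also fails if it takes over 64 s, if anything falls off the work surface, if the arm or the gripper's body presses on something with over 40 N, if the wrist force passes 120 N, or if a joint passes its speed limit or range.

ROBOT

A 6-joint arm with a two-finger parallel gripper is mounted at the origin on the work surface. World frame = base frame: x ahead of the robot, y to its left, z up, the work surface at z = 0. Lengths are in m, angles in rad, forces in N, time in s.
With the tool pointing down it reaches from about 0.325 to 0.775 m from the base axis. Payload 5.5 kg.
Tool frame: the origin (TCP) lies between the finger pads; the fingertips stand 8 mm ahead of it and the grasp point (between the pads) lies 11 mm behind it (tcp_to_tips is the distance from the TCP to the fingertips, in m); z points along the fingers, y is the line along which they close (so a half turn about z gives the same grasp; the last joint's range is limited). The gripper opens to 88 mm and grips with 3 to 60 N. Pads are 20 mm wide; open, the fingers measure 115 mm over their backs; the gripper's body (75 mm by 178 mm) begins 61 mm behind the grasp point.
Start: joints at [1.285, 0.091, 1.231, -0, 1.82, -0.057], TCP at [0.136, 0.584, 0.231] pointing down, gripper open.
Joint ranges: [-2.87, 2.87], [-0.86, 2.18], [0.17, 2.46], [-1.51, 4.65], [0.06, 2.69], [-2.65, 2.65]. Speed limits (rad/s): [2.57, 2.57, 3.01, 3.14, 3.14, 3.14].

INTERFACE

Orientations are given as a unit quaternion [w, x, y, z].
In Python, from bench import * gives the robot as it stands. Calls block until the motion is done:
- move_to(position, orientation): joint-space move of the TCP to a pose.
- move_l(position, speed=0.15, orientation=None): straight line of the TCP; orientation=None keeps the orientation; speed is the mean speed in m/s.
- movej(angles): joint-space move.
- gripper_open() and close(): open the fingers fully, or close them until they stop; the grip force is fixed at half the most.
- hold(seconds).
- inverse_kinematics(position, orientation): joint angles nearest the present ones, or None.
- state(): the state.
- get_image(name): name is "side" or "top"; returns a dict with "frame" (420x560x3 uint8, blue, green, red), "depth" (420x560 float32, m along the optical axis (not along the pixel's ray), 0 where there is no reading), "camera_matrix" (3x3 intrinsics, pixels), "k1" (the pictures are not rectified: a ray, as slopes to the right and down, at radius r is drawn at 1 + k1 r^2 times it, then the intrinsics apply), "view" (4x4, takes a point from world to camera coordinates). Camera axes: x right, y up, looking along -z (the intrinsics and any distortion apply to the point x, -y, -z); pixel columns grow to the right and rows downward; lengths in m; the calibration is good to about 2 mm. A picture is of the moment at which its call begins.
A pose or a line that the arm cannot do raises IKError and nothing moves.
- job_done(): hands the job in; it is judged then, once.
The state is a dict: "time": time; "joint_pos": joint angles; "dq": joint speeds; "joint_torque": joint torques, N m; "ee_pos": TCP position; "ee_rot": TCP orientation; "ft_force": force on the tool from outside, world axes, zero at the start; "moment": the same for the moment, N m; "finger_gap": finger opening in m; "finger_force": force on a finger pad.
Only numpy, scipy, OpenCV 4.12 (cv2) and the standard library are available. Lean on these libraries where they do the work, as an engineer would, in place of code of your own. Each camera call takes 0.05 s, during which the arm holds its last target. There are 200 camera calls.

## Working session

There is one attempt and no reset: what is moved stays moved. The work goes in short steps, each a Python script; the robot and the scene stay as the last script left them, time stands still between calls to the robot, and variables do not carry over. Pictures are saved under pics/ and viewed, at most 10 in all, crops included, and the job is handed in when it is done.

```bash
mkdir -p pics; cat > h.py <<'E'
from bench import *
import numpy as np, cv2
def cloud(im):
    "world point per pixel (nan where no depth)"
    d=im["depth"].astype(float); h,w=d.shape
    K=np.array(im["camera_matrix"],float)
    uv=np.stack(np.meshgrid(np.arange(w),np.arange(h)),-1).reshape(-1,1,2).astype(float)
    n=cv2.undistortPoints(uv,K,np.array([im["k1"],0,0,0.]),R=None,P=None).reshape(h,w,2)
    p=np.stack([n[...,0]*d,-n[...,1]*d,-d,np.ones_like(d)],-1)
    P=(p@np.linalg.inv(np.array(im["view"])).T)[...,:3]
    P[d<=0]=np.nan
    return P
E
python3 - <<'E'
from h import *
for n in("top","side"):
    im=get_image(n); cv2.imwrite(f"pics/{n}0.png",im["frame"]); np.savez(f"{n}0.npz",P=cloud(im),f=im["frame"])
    print(n,np.linalg.inv(im["view"])[:3,3])
print(state())
E
```

```text
top [0.38555383 0.01096857 0.79819863]
side [-0.01056261 -0.44890074  0.83978863]
{'time': 0.1, 'joint_pos': array([ 1.28527914e+00,  9.17575648e-02,  1.23174599e+00, -3.64077470e-05,
        1.81982211e+00, -5.66669657e-02]), 'dq': array([-3.71864143e-04, -1.36600815e-03, -4.37888732e-03, -2.94984841e-03,
        6.60754555e-05, -1.88550727e-03]), 'joint_torque': array([ 1.42600609e-03, -4.47858524e+01, -4.07571101e+01,  6.99197059e-02,
        2.84707878e-02, -1.09023690e-04]), 'ee_pos': array([0.13603613, 0.58411018, 0.22964652]), 'ee_rot': array([-1.30140866e-04,  1.14179977e-01,  9.93459703e-01, -8.56855208e-04]), 'ft_force': array([-0.35052713, -0.38945398, -1.06956306]), 'moment': array([ 0.0154014 ,  0.03245113, -0.03140423]), 'finger_force': 0.0, 'finger_gap': 0.08794127168990586}
```

View pics/top0.png

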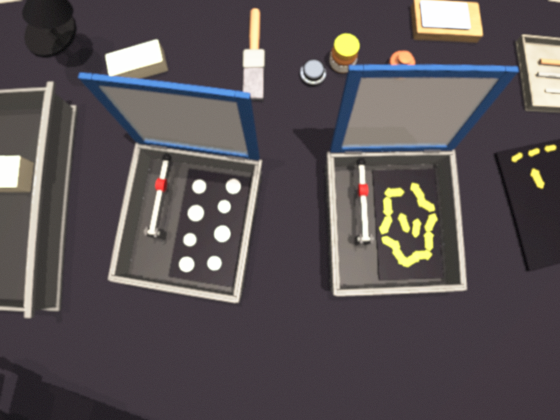

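View pics/side0.png

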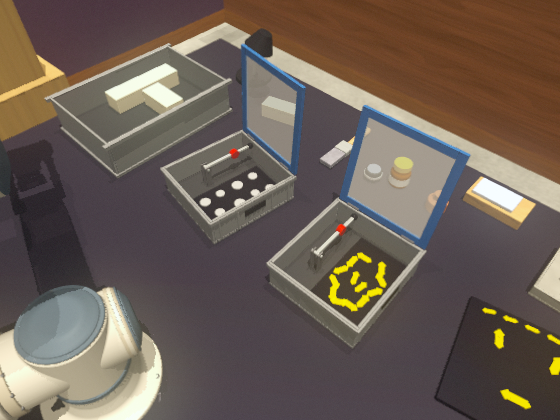

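The gold case is the right-hand one in the top view. Its grip is at about (363,190), the pivot at about (364,238), and the lid's blue edge runs from (346,67) to (505,70). The coin case is on the left.

```bash
python3 - <<'E'
from h import *
for n in("top","side"):
    z=np.load(n+"0.npz");P=z["P"];f=z["f"].astype(int);b,g,r=f[...,0],f[...,1],f[...,2]
    red=(r>150)&(g<60)&(b<60)
    k,l,s,c=cv2.connectedComponentsWithStats(red.astype(np.uint8))
    for i in range(1,k):
        if s[i,4]>15: q=P[l==i];print(n,"red",c[i].round(1),s[i,4],np.nanmedian(q,0).round(4),np.nanmax(q[:,2]).round(4))
    rim=(P[...,2]>.074)&(P[...,2]<.086)&(P[...,1]<.05)&(P[...,1]>-.33)&(P[...,0]>.25)&(P[...,0]<.62)&(abs(r-b)<30)&(r>70)
    k,l,s,c=cv2.connectedComponentsWithStats(rim.astype(np.uint8),connectivity=8)
    i=1+s[1:,4].argmax();q=P[l==i][:,:2];print(n,"rim",s[i],cv2.minAreaRect((q*1000).astype(np.float32)), cv2.boxPoints(cv2.minAreaRect((q*1000).astype(np.float32))).round(1).tolist())
    blue=(b>120)&(r<60)&(P[...,2]>.06)&(P[...,1]<.06 if n=="top" else P[...,1]<.1)
    q=P[blue];print(n,"blue",len(q),"zmax",np.nanmax(q[:,2]))
    t=q[q[:,2]>np.nanmax(q[:,2])-.012];print(t.min(0),t.max(0),np.median(t,0))
    m=q.mean(0);print(m,np.linalg.svd(q-m,full_matrices=False)[2].round(3))
E
```

```text
top rim [ 328  149  139  147 3012] ((480.20697021484375, -184.14080810546875), (246.75857543945312, 229.61471557617188), 1.598819613456726) [[353.70001220703125, -72.80000305175781], [360.1000061035156, -302.29998779296875], [606.7000122070312, -295.5], [600.2999877929688, -65.9000015258789]]
top blue 191 zmax 0.31963085089471976
[ 0.59519741 -0.28873037  0.31385781] [0.64882631 0.05961391 0.31963085] [ 0.63661147 -0.16917348  0.31685983]
[ 0.6242086  -0.17739809  0.23809909] [[-0.136 -0.118 -0.984]
 [-0.091  0.99  -0.106]
 [-0.987 -0.075  0.145]]
side red [233.6 152.2] 45 [0.5395 0.2212 0.0791] 0.0844
side red [340.2 228.3] 50 [ 0.5286 -0.1294  0.0799] 0.0845
side rim [ 266  197  161  138 2115] ((478.94427490234375, -184.78195190429688), (249.0681610107422, 229.6404266357422), 1.7681500911712646) [[350.8999938964844, -73.9000015258789], [358.0, -303.3999938964844], [607.0, -295.70001220703125], [599.9000244140625, -66.19999694824219]]
side blue 78 zmax 0.2175203787341996
[0.58896516 0.05081348 0.21752038] [0.58896516 0.05081348 0.21752038] [0.58896516 0.05081348 0.21752038]
[ 0.60645434 -0.21416142  0.12019483] [[ 0.05  -0.996 -0.074]
 [ 0.106 -0.068  0.992]
 [ 0.993  0.058 -0.102]]
```

```bash
cat >> h.py <<'E'
C=np.array([.4795,-.1845]); YAW=.029
def W(x,y,z):
    "case frame (m) -> world"
    c,s=np.cos(YAW),np.sin(YAW); return np.array([C[0]+c*x-s*y,C[1]+s*x+c*y,z])
def Q(phi): return np.array([0,np.cos(phi/2),np.sin(phi/2),0])
QD=Q(YAW+np.pi)
def rep(t=""):
    s=state();print(t,"t%.1f"%s["time"],"p",s["ee_pos"].round(4),"F",s["ft_force"].round(1),"gap %.4f"%s["finger_gap"],"ff %.1f"%s["finger_force"])
E
python3 - <<'E'
from h import *
for p in [W(.055,.042,.064),W(-.034,.055,.149),W(.2,-.01,.38),W(.2,-.01,.30),W(0,-.01,.28)]:
    print(p.round(3),inverse_kinematics(p,QD),inverse_kinematics(p,Q(YAW)))
move_to([.1,.42,.33],Q(2.91)); move_to(W(-.05,.042,.30),QD); move_to(W(.055,.042,.17),QD); rep()
im=get_image("top");cv2.imwrite("pics/top1.png",im["frame"])
E
```

```text
[ 0.533 -0.141  0.064] [-3.20042739e-01 -6.70322063e-03  1.62705715e+00 -4.44089210e-16
  1.52123872e+00 -1.91983907e+00] [-3.20042739e-01 -6.70322063e-03  1.62705715e+00 -4.44089210e-16
  1.52123872e+00  1.22175359e+00]
[ 0.444 -0.131  0.149] [-3.59483231e-01 -2.85290438e-01  1.72734717e+00 -4.44089210e-16
  1.69953592e+00 -1.95927956e+00] [-3.59483231e-01 -2.85290438e-01  1.72734717e+00 -4.44089210e-16
  1.69953592e+00  1.18231310e+00]
[ 0.68  -0.189  0.38 ] [-3.19013261e-01  5.47303017e-01  4.02855146e-01 -4.44089210e-16
  2.19143449e+00 -1.91880959e+00] [-3.19013261e-01  5.47303017e-01  4.02855146e-01 -4.44089210e-16
  2.19143449e+00  1.22278307e+00]
[ 0.68  -0.189  0.3  ] [-3.19013261e-01  4.34734065e-01  7.03399320e-01 -4.44089210e-16
  2.00345927e+00 -1.91880959e+00] [-3.19013261e-01  4.34734065e-01  7.03399320e-01 -4.44089210e-16
  2.00345927e+00  1.22278307e+00]
[ 0.48  -0.194  0.28 ] [-4.50853796e-01 -1.14057354e-01  1.34652591e+00 -4.44089210e-16
  1.90912409e+00 -2.05065012e+00] [-4.50853796e-01 -1.14057354e-01  1.34652591e+00 -4.44089210e-16
  1.90912409e+00  1.09094253e+00]
 t3.9 p [ 0.5333 -0.1407  0.1713] F [-0.4  0.3 -0.3] gap 0.0876 ff 0.0
```

View pics/top1.png

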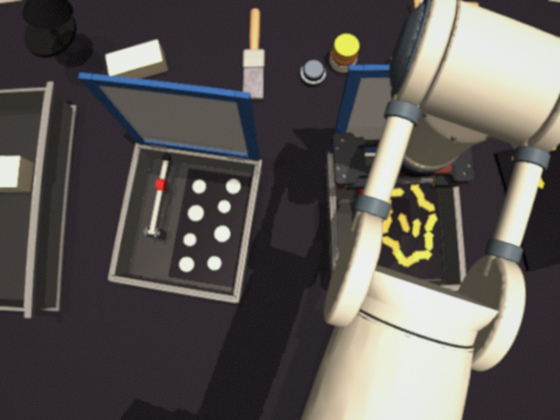

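The gripper (from (335,155) to (470,175) px) spans the gold case along its y, clear of the lid. I'll descend, grip and carry the stay, checking forces.

```bash
python3 - <<'E'
from h import *
move_l(W(.055,.042,.085),.12); rep("low")
move_l(W(.055,.042,.064),.05); rep("down")
if abs(state()["ft_force"]).max()<6:
    close(); rep("close")
    move_l(W(.055,.055,.064),.03); rep("centre"); hold(.3); rep()
im=get_image("side");cv2.imwrite("pics/side1.png",im["frame"])
E
```

```text
low t4.8 p [ 0.5337 -0.1411  0.0861] F [ 0.7  1.1 -0.1] gap 0.0877 ff 0.0
down t5.4 p [ 0.5331 -0.1408  0.0636] F [0.3 0.6 0.1] gap 0.0880 ff 0.0
close t6.5 p [ 0.533  -0.1288  0.0638] F [-4.1 39.3  7.9] gap 0.0136 ff 30.0
centre t7.1 p [ 0.533  -0.1279  0.064 ] F [ 1.6  1.2 -0.6] gap 0.0139 ff 30.0
 t7.4 p [ 0.5329 -0.1279  0.064 ] F [ 1.5  2.9 -0.2] gap 0.0139 ff 30.0
```

View pics/side1.png

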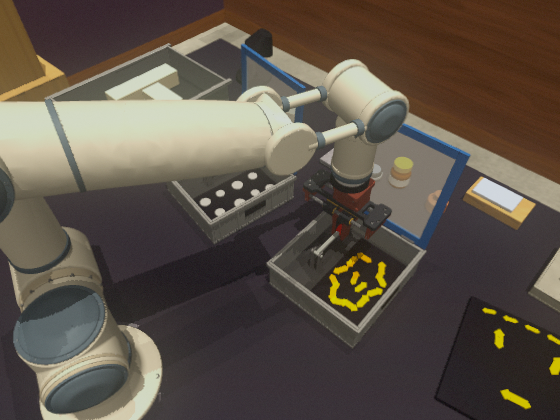

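The gap is 13.9 mm, which matches the 14 mm grip, and the grip is centred. The picture shows the stay pinched at about (340,230) px. Next I carry it along the arc.

```bash
python3 - <<'E'
from h import *
for a in np.linspace(.2,1.6,8):
    move_l(W(-.03+.085*np.cos(a),.055,.064+.085*np.sin(a)),.07); rep("%.2f"%a)
    if abs(state()["ft_force"]).max()>45: print("STOP");break
E
```

```text
0.20 t7.9 p [ 0.5301 -0.128   0.0813] F [-4.7  2.2  0.6] gap 0.0137 ff 30.0
0.40 t8.2 p [ 0.5251 -0.1281  0.098 ] F [-6.1  2.4 -1.6] gap 0.0138 ff 30.0
0.60 t8.6 p [ 0.5171 -0.1284  0.1133] F [-5.4  1.8 -1.2] gap 0.0138 ff 30.0
0.80 t9.0 p [ 0.5067 -0.1287  0.1261] F [-4.   2.1 -0.9] gap 0.0137 ff 30.0
1.00 t9.4 p [ 0.4939 -0.1291  0.1365] F [-1.   2.5  0.8] gap 0.0135 ff 30.0
1.20 t9.8 p [ 0.4791 -0.1296  0.144 ] F [1.3 1.8 1.5] gap 0.0137 ff 30.0
1.40 t10.2 p [ 0.463  -0.1301  0.1487] F [3.3 2.6 5.1] gap 0.0138 ff 30.0
1.60 t10.6 p [ 0.446  -0.1306  0.1501] F [2.8 2.1 7. ] gap 0.0138 ff 30.0
```

```bash
python3 - <<'E'
from h import *
a=1.65; move_l(W(-.03+.085*np.cos(a),.055,.064+.085*np.sin(a)),.03); rep()
gripper_open(); p=state()["ee_pos"]; move_l([p[0],p[1],.37],.15); close()
move_l(W(-.08,-.06,.37),.2); rep()
for n in("top","side"):
    im=get_image(n); np.savez(n+"2.npz",P=cloud(im),f=im["frame"]); cv2.imwrite(f"pics/{n}2.png",im["frame"])
E
```

```text
t10.9 p [ 0.442  -0.1308  0.15  ] F [3.2 1.7 7.5] gap 0.0134 ff 30.0
 t15.8 p [ 0.4014 -0.2464  0.3701] F [-0.4 -0.1 -0.6] gap 0.0006 ff 0.0
```

View pics/side2.png

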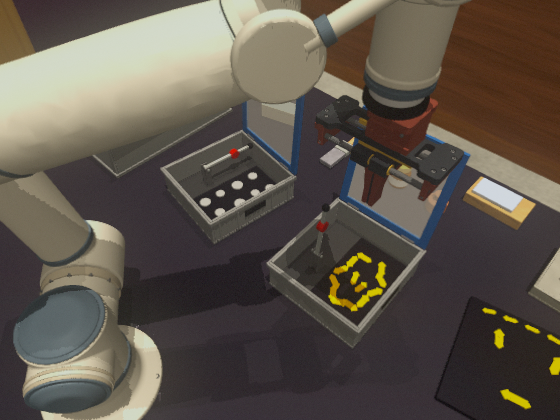

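The stay stands up, with its tip at about (326,207) px. Next I go over the lid and draw it forward from behind.

```bash
python3 - <<'E'
from h import *
move_to(W(.06,-.02,.39),QD); move_l(W(.215,-.02,.38),.2); move_l(W(.215,-.02,.293),.12); rep("behind")
for a in np.arange(1.8,.94,-.1):
    x=.12-.215*np.cos(a)+.006*np.sin(a)+.010; z=.08+.215*np.sin(a)+.006*np.cos(a)+.008
    move_l(W(x,-.02,z),.06); rep("%.2f"%a)
    if abs(state()["ft_force"]).max()>25: print("STOP");break
for n in("top","side"):
    im=get_image(n); cv2.imwrite(f"pics/{n}3.png",im["frame"])
E
```

```text
behind t18.4 p [ 0.6948 -0.1984  0.2948] F [-0.5  0.4 -1.1] gap 0.0004 ff 0.0
1.80 t19.1 p [ 0.6648 -0.1991  0.2963] F [-0.1 -0.7  0.3] gap 0.0003 ff 0.0
1.70 t19.6 p [ 0.6437 -0.1997  0.3007] F [-0.7  0.1 -0.3] gap 0.0007 ff 0.0
1.60 t20.1 p [ 0.6223 -0.2004  0.3029] F [-0.5  0.3 -0.5] gap 0.0004 ff 0.0
1.50 t20.6 p [ 0.6008 -0.201   0.303 ] F [-0.4 -0.  -0.3] gap 0.0003 ff 0.0
1.40 t21.1 p [ 0.5794 -0.2016  0.301 ] F [0.  0.2 0. ] gap 0.0003 ff 0.0
1.30 t21.6 p [ 0.5583 -0.2022  0.2968] F [-0.2  1.  -0. ] gap 0.0004 ff 0.0
1.20 t22.1 p [ 0.5378 -0.2028  0.2907] F [ 0.2 -0.7  0.6] gap 0.0005 ff 0.0
1.10 t22.6 p [ 0.518  -0.2034  0.2825] F [ 0.9 -0.2 -0.2] gap 0.0006 ff 0.0
1.00 t23.1 p [ 0.499  -0.204   0.2723] F [ 0.1  1.2 -0. ] gap 0.0005 ff 0.0
```

View pics/side3.png

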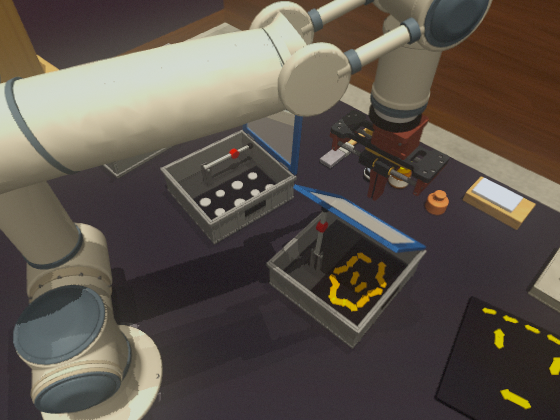

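The lid has come forward, with its free edge running from (297,187) to (425,247) px, and is sinking onto the stay. I'll lift clear, wait and measure.

```bash
python3 - <<'E'
from h import *
p=state()["ee_pos"]; move_l([p[0],p[1],.36],.15); move_to([.36,-.30,.40],QD); hold(4); rep()
for k in (0,1):
    im=get_image("side"); P=cloud(im); f=im["frame"].astype(int)
    m=(f[...,0]>110)&(f[...,2]<70)&(P[...,1]<-.05)&(P[...,2]>.06); q=P[m]
    c,s=np.cos(YAW),np.sin(YAW); lx=(q[:,0]-C[0])*c+(q[:,1]-C[1])*s
    fit=np.polyfit(lx,q[:,2],1); print(m.sum(),"zmax",np.percentile(q[:,2],98),"xmin",lx.min(),"angle",np.arctan(-fit[0])); hold(1)
cv2.imwrite("pics/side4.png",im["frame"])
E
```

```text
t28.7 p [ 0.36 -0.3   0.4 ] F [-0.  -1.  -0.5] gap 0.0004 ff 0.0
650 zmax 0.2541674757382382 xmin -0.05277987127295238 angle 0.7555315309169317
650 zmax 0.25406899388979604 xmin -0.052209174129164614 angle 0.7559181246435374
```

View pics/side4.png

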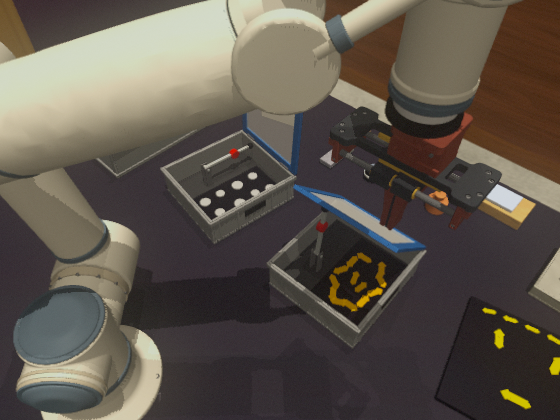

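The lid rests on the upright stay at about 0.75 rad and did not move between two looks 1 s apart. The coin case is untouched and the robot is clear.

```bash
python3 -c "
from bench import *
print(job_done())"
```

```text
the job is handed in; nothing more can be done
None
```

I flipped up the gold case's stay, and its lid now rests still on it at about 0.75 rad. The coin case was left alone, and the job was handed in about 30 s in; no verdict came back.

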